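# Crush-test a rubber plug

## Task

Run one crush test: take the plain round rubber plug from the tray and stand it upright, centred on the scribed circle between the tester's jaws, then swing the tester's hand lever all the way to its stop so the ram squeezes the plug, and let the lever come fully back, leaving the plug standing in the tester. Then press the recorder's spring plunger all the way down to log the test and let it rise again. Leave the other specimens and everything else on the bench where they are.

Things in the scene. Friction and masses are not known exactly. Their poses are not given: they have to be found in the camera images.
- plug: the plain round grey rubber plug, an upright cylinder 30 mm in diameter and 40 mm high; origin at the centre of its underside, z up its axis. It starts in one of the three places of the tray
- block: another rubber specimen, a square block 30 x 30 x 40 mm high; origin at the centre of its underside; leave it alone
- stepped: another rubber specimen, a stepped plug 40 mm high: foot 36 mm in diameter and 16 mm high, neck above it 16 mm in diameter; origin at the centre of its underside; leave it alone
- tray: shallow white plastic tray, 84 (x) x 210 (y) mm, rim 9 mm high, floor 4 mm thick, fixed; origin at the centre of its underside. The three specimens stand in a row along its y axis, 65 mm apart, the middle one at its centre. It is to the left or the right of the robot, the recorder being on the other side
- tester: fixed crush tester: black base 120 (x) x 285 (y) x 50 mm high, aluminium deck 55 mm above the table; origin on its underside, on the ram's line. The ram runs along y, 70 mm above the table. Steel anvil face (fixed jaw) at y = -33 mm, ram foot (moving jaw) at y = +30 mm at rest, gap open from above. Anvil and load cell rise to 110 mm, ram guide (y 57 to 83 mm) to 92 mm
- mark (a point): centre of the scribed circle (38 mm across) on the deck between the jaws, where the plug's underside goes; axes as the tester's. 29 mm from the anvil face. The ram pushes the plug about 14 mm along the tester's -y to the anvil
- foot: the ram's steel foot, a disc 22 mm in diameter that squeezes the plug; sprung in the ram. Its origin moves with it along the tester's y axis and coincides in y with the tester's origin at rest; the foot's face is 30 mm to +y of it
- lever (a joint): hand lever's angle: 0 at rest, leaning 0.45 rad outward to the tester's +y; 0.9 at its stop, leaning 0.45 rad the other way, over the ram. Hinge along the tester's x axis at y = 115 mm, z = 30 mm in its frame. A spring brings it back (about 6 N at the knob, a few N more while squeezing a plug)
- knob (a point): centre of the round black knob, 32 mm in diameter, at the lever's upper end, 150 mm from the hinge; the lever's shank below it is 12 mm thick
- recorder: recorder, a grey box 80 (x) x 100 (y) x 50 mm high, fixed; origin at the centre of its underside; the plunger stands on it at y = +20 mm
- plunger (a joint): how far the recorder's plunger is pressed: 0 up, 0.012 m fully down; sprung, about 7 N at the bottom
- plunger_top (a point): centre of the top of the plunger's steel head, 32 mm in diameter, 86 mm above the table when up
- jar: small amber jar, 54 mm in diameter, 75 mm high, bystander; origin under its centre
- weight: brass calibration weight with a grip, 48 mm in diameter, 52 mm high, bystander; origin under its centre
- cap: small cap, 28 mm in diameter, 22 mm high, bystander; origin under its centre
- driver: screwdriver 160 mm long lying on the bench, bystander
- pot: open clay-coloured pot, 60 mm in diameter, 70 mm high, bystander; origin under its centre
Things that resemble listed ones, but are neither listed nor needed, are in the scene too. What is shaped like the plug but blue is not meant. What is shaped like the recorder but blue is not meant.

How it is judged:
On the way, in this order (a step that is already met when the one before it is completed fails the run):
1. the plug stands upright on the scribed circle, within 9 mm of its centre, let go (angle between plug's own z axis and vertical below 0.12 rad and z of plug in the frame of mark between -0.004 and 0.004 m and contact force between the fingers and plug below 0.1 N and horizontal distance between plug and mark below 0.009 m and value of joint lever below 0.06 rad), for 0.2 s.
2. the lever is at its stop and the ram squeezes the plug, which stands upright (angle between plug's own z axis and vertical below 0.12 rad and z of plug in the frame of mark between -0.004 and 0.004 m and value of joint lever above 0.85 rad and contact force between foot and plug above 2 N), for 0.1 s.
3. the lever is fully back and the plug still stands (angle between plug's own z axis and vertical below 0.12 rad and z of plug in the frame of mark between -0.004 and 0.004 m and value of joint lever below 0.06 rad), for 0.1 s.
4. the recorder's plunger is pressed fully down (value of joint plunger above 0.0105 m), for 0.05 s.
At the end, for the whole second after the job is handed in: The plug stands upright (0.12 rad) at rest on the deck, at most 9 mm from the anvil face and 10 mm off the ram line; lever back (below 0.06 rad), plunger up (within 2 mm), all other things within 30 mm of their start (all of step 3 and x of plug in the frame of mark between -0.01 and 0.01 m and y of plug in the frame of mark between -0.018 and -0.005 m and value of joint plunger below 0.002 m and linear speed of plug below 0.02 m/s); the robot touches nothing.
It fails at once if another specimen or a bystander is moved more than 30 mm (distance of any of jar, weight, cap, driver, pot, block, stepped from where it was at the start of the episode above 0.03 m).
It also fails if it takes over 62 s, if anything falls off the work surface, if the arm or the gripper's body presses on something with over 40 N, if the wrist force passes 120 N, or if a joint passes its speed limit or range.

## Robot

A 6-joint arm with a two-finger parallel gripper is mounted at the origin on the work surface. World frame = base frame: x ahead of the robot, y to its left, z up, the work surface at z = 0. Lengths are in m, angles in rad, forces in N, time in s.
With the tool pointing down it reaches from about 0.375 to 0.9 m from the base axis. Payload 3.1 kg.
Tool frame: the origin (TCP) lies midway between the tips of the shut fingers; the grasp point (between the pads) lies 19 mm behind it; z points along the fingers, y is the line along which they close (so a half turn about z gives the same grasp; the last joint's range is limited). The gripper opens to 87 mm and grips with 3 to 60 N. Pads are 19 mm wide; open, the fingers measure 117 mm over their backs; the gripper's body (75 mm by 190 mm) begins 51 mm behind the grasp point.
Start: joints at [0.945, 0.527, 1.433, -0, 1.181, -0.178], TCP at [0.271, 0.563, 0.223] pointing down, gripper open.
Joint ranges: [-3.08, 3.08], [-0.75, 2.2], [0.22, 2.44], [-1.43, 4.57], [0, 2.65], [-2.85, 2.85]. Speed limits (rad/s): [2.79, 2.79, 3.14, 3.14, 3.14, 3.14].

## Interface

Orientations are given as a unit quaternion [x, y, z, w].
In Python, from rig import robot gives the robot as it stands. The module is installed in compiled form; this text tells all that it offers.
- The arm moves only by the tool play_rows, never from a script. Its arguments are lists of equal length, an entry for each row: "gripper": the closure, from -1 (fully open) to 1 (shut); "delta_pos": the shift along the tool's x, y, z in cm, a list of three; "turn": the turn, a rotation vector about the tool's x, y, z in rad, a list of three. A call has 1 to 12 rows; each row is the pose to reach, as a shift and turn from the pose commanded when the call began, along the tool's axes at that moment; what a row does not reach only later rows make up. A row lasts 1/8 s, in which the tool goes at most 62.5 mm and 10.7 degrees, less where a joint would pass 70% of its speed; a pose out of reach is approached as far as the arm can. A call with a gripper value outside its range is refused whole. The fingers move at their own pace and stop on an object; "squeeze" is the grip in N (left out, the last holds). Time passes only in rows, so rows that repeat a pose let the fingers close. It gives the time, the measured TCP pose, the force, the opening and the grip force at its end, in the units of the state.
- robot.get_obs(): the state, without advancing time (a new reading comes with each control period).
- robot.camera(name): name is "side" or "top"; returns a dict with "color" (480x640x3 uint8, red, green, blue), "vfov" (degrees; the focal length in pixels is half the picture's height over the tangent of half this angle, whatever the lens; pixels are square), "cx", "cy" (the principal point, pixels), "R" (3x3) and "t" (3): a world point X has camera coordinates R X + t. Camera axes: x right, y down, z forward; pixel columns grow to the right and rows downward; lengths in m; the calibration is good to about 2 mm. A picture is of the moment at which its call begins. There is no depth.
- robot.hand_in(): hands the job in; it is judged then, once.
The state is a dict: "time": time; "q": joint angles; "joint_velocities": joint speeds; "joint_torque": joint torques, N m; "position": TCP position; "tool_rot": TCP orientation; "ft_force": force on the tool from outside, world axes, zero at the start; "moment": the same for the moment, N m; "grip_width": finger opening in m; "grip_force": force on a finger pad.
Only numpy, scipy, OpenCV 4.12 (cv2) and the standard library are available. Lean on these libraries where they do the work, as an engineer would, in place of code of your own. Each camera call takes 0.05 s, during which the arm holds its last target. There are 200 camera calls.

## Working session

There is one attempt and no reset: what is moved stays moved. The work goes in short steps, Python scripts to look and compute and a tool call to move; the robot and the scene stay as the last step left them, time stands still between calls to the robot, and variables do not carry over. Pictures are saved under pics/ and viewed, at most 10 in all, crops included, and the job is handed in when it is done.

Besides the shell and the picture viewer there is one more tool, called after "Call:" by a JSON object that holds its "name" and its "arguments", one argument or row to a line. play_rows: Moves the arm, as the interface text tells. Its arguments: {"type":"object","properties":{"gripper":{"type":"array","items":{"type":"number"}},"delta_pos":{"type":"array","items":{"type":"array","items":{"type":"number"}}},"turn":{"type":"array","items":{"type":"array","items":{"type":"number"}}},"squeeze":{"type":"number"}},"required":["gripper","delta_pos","turn"]}

```bash
mkdir -p pics; cat > h.py <<'E'
import numpy as np, cv2
from rig import robot
def cam(n,save=None):
    c=robot.camera(n)
    if save: cv2.imwrite('pics/'+save,c['color'][:,:,::-1])
    return c
def f(c): return 240/np.tan(np.radians(c['vfov'])/2)
def ray(c,u,v):
    R=np.array(c['R']);t=np.array(c['t'])
    d=R.T@np.array([(u-c['cx'])/f(c),(v-c['cy'])/f(c),1]); return -R.T@t,d
def onz(c,u,v,z):
    o,d=ray(c,u,v); return o+d*(z-o[2])/d[2]
def proj(c,X):
    p=np.array(c['R'])@np.array(X)+np.array(c['t']); return p[:2]/p[2]*f(c)+[c['cx'],c['cy']]
E
python3 - <<'E'
from h import *
for n in('top','side'):
    c=cam(n,n+'0.png'); print(n,{k:(np.round(v,3).tolist()) for k,v in c.items() if k!='color'}, -np.array(c['R']).T@np.array(c['t']))
o=robot.get_obs();print(o['time'],o['position'],o['tool_rot'],o['grip_width'])
E
```

```text
top {'vfov': 42.954, 'cx': 315.672, 'cy': 242.949, 'R': [[-0.009, -1.0, -0.009], [-0.996, 0.01, -0.086], [0.086, 0.008, -0.996]], 't': [0.061, 0.54, 1.57]} [0.40387206 0.04294049 1.61144332]
side {'vfov': 52.811, 'cx': 326.576, 'cy': 238.921, 'R': [[0.975, -0.22, -0.005], [-0.153, -0.662, -0.733], [0.158, 0.716, -0.68]], 't': [-0.51, 0.204, 0.924]} [ 0.38253209 -0.63886239  0.77553304]
0.1 [0.27020818 0.56283966 0.22166654] [ 2.22019876e-01  9.75041648e-01 -9.06275504e-04 -3.71280872e-04] 0.08710970847681712
```

View pics/top0.png

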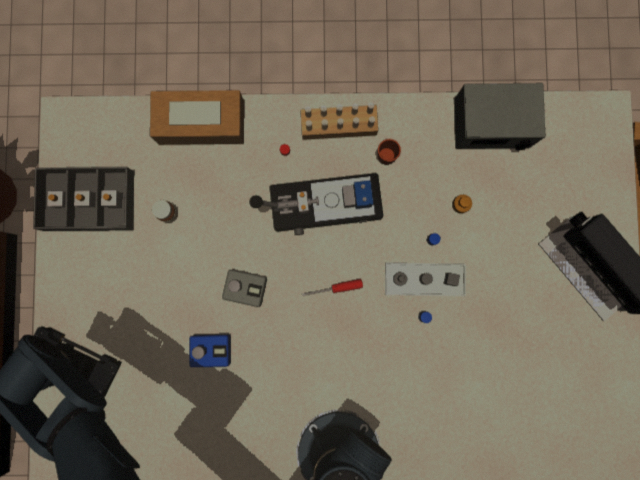

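View pics/side0.png

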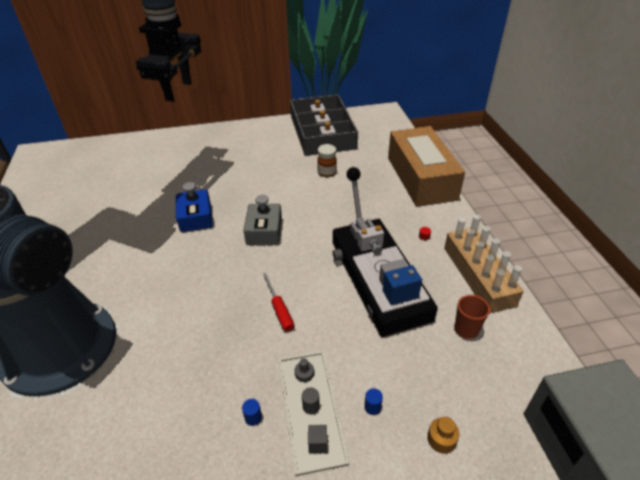

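Top view: the tray is at (425,279), with the stepped plug at (400,279), the round plug in the middle at (426,279) and the block at (452,280). The tester circle is near (332,199), the knob at (256,202), and the grey recorder at (244,288). The side view agrees. Next I'll take close crops.

```bash
python3 - <<'E'
from h import *
a=cv2.imread('pics/top0.png'); b=cv2.imread('pics/side0.png')
cv2.imwrite('pics/c1.png',cv2.resize(a[165:315,215:475],None,fx=3,fy=3,interpolation=cv2.INTER_CUBIC))
cv2.imwrite('pics/c2.png',cv2.resize(b[150:350,235:445],None,fx=3,fy=3,interpolation=cv2.INTER_CUBIC))
E
```

```text
(no output)
```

View pics/c1.png

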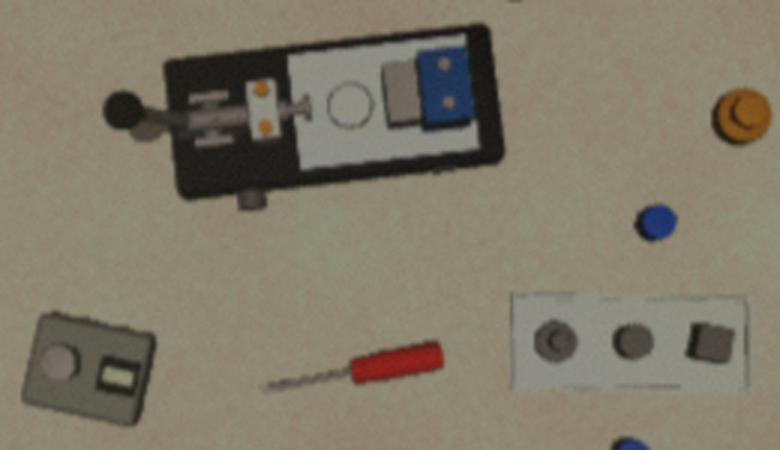

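View pics/c2.png

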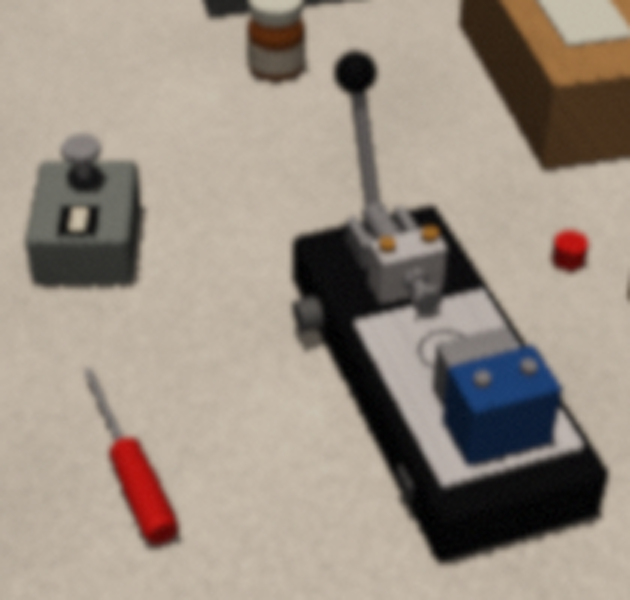

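Crops (3x). In c1 the circle is at (350,105), the knob at (122,110), the plunger head at (60,361) and the plug top at (633,341). In c2 the knob is at (355,72) and the plunger head at (81,148). The specimen order is confirmed.

```bash
cat > m.py <<'E'
from h import *
c=cam('top'); s=cam('side')
T=lambda u,v,z: onz(c,215+(u-1)/3,165+(v-1)/3,z)
S=lambda u,v,z: onz(s,235+(u-1)/3,150+(v-1)/3,z)
P=lambda n,x: print(n,np.round(x,4))
P('circle',T(350,105,.055)); P('circleS',S(441,349,.055))
P('plug',T(633,341,.044)); P('plugfullS',onz(s,311,393,.044))
P('knobT',T(122,110,.165)); P('knobS',S(355,72,.165))
P('plungT',T(60,361,.086)); P('plungS',S(81,147,.086))
for p in[(288,55),(468,36),(480,148),(300,170)]: P('deck',T(*p,.055))
for p in[(165,62),(490,25),(503,160),(181,198)]: P('base',T(*p,.05))
for p in[(512,292),(748,297),(748,389),(512,389)]: P('tray',T(*p,.009))
for p in[(42,315),(155,335),(136,423),(22,402)]: P('rec',T(*p,.05))
img=c['color']; hsv=cv2.cvtColor(img,cv2.COLOR_RGB2HSV)
# dark plug blob within tray
roi=img[264:294,388:464].astype(int).sum(2); roi=roi.astype(np.float32)
m=(roi<np.median(roi)*.72).astype(np.uint8)
n,l,st,ce=cv2.connectedComponentsWithStats(m)
for i in range(1,n):
    if st[i,4]>30: P('blob %s'%st[i], onz(c,388+ce[i][0],264+ce[i][1],.040))
# knob blob
m=(img[190:215,245:275].astype(int).sum(2)<110).astype(np.uint8)
n,l,st,ce=cv2.connectedComponentsWithStats(m)
for i in range(1,n):
    if st[i,4]>30: P('kblob %s'%st[i], onz(c,245+ce[i][0],190+ce[i][1],.165))
E
python3 m.py
```

```text
circle [0.6493 0.0144 0.055 ]
circleS [0.6431 0.0144 0.055 ]
plug [ 0.445  -0.2252  0.044 ]
plugfullS [ 0.445  -0.2286  0.044 ]
knobT [0.6298 0.1985 0.165 ]
knobS [0.6266 0.1951 0.165 ]
plungT [0.4316 0.2588 0.086 ]
plungS [0.4272 0.2549 0.086 ]
deck [0.6933 0.0673 0.055 ]
deck [ 0.7083 -0.0879  0.055 ]
deck [ 0.611  -0.0965  0.055 ]
deck [0.5936 0.0578 0.055 ]
base [0.6893 0.1737 0.05  ]
base [ 0.7187 -0.1074  0.05  ]
base [ 0.6011 -0.1165  0.05  ]
base [0.571  0.1602 0.05  ]
tray [ 0.4898 -0.1265  0.009 ]
tray [ 0.4835 -0.3325  0.009 ]
tray [ 0.4033 -0.3302  0.009 ]
tray [ 0.4051 -0.1249  0.009 ]
rec [0.4716 0.2794 0.05  ]
rec [0.4537 0.1828 0.05  ]
rec [0.3792 0.1991 0.05  ]
rec [0.3978 0.2962 0.05  ]
blob [  5   8  14  14 153] [ 0.4453 -0.1589  0.04  ]
blob [ 31   9  14  12 135] [ 0.445  -0.2252  0.04  ]
blob [ 55   8  17  14 178] [ 0.4429 -0.2911  0.04  ]
kblob [26  0  4 12 42] [0.6445 0.1568 0.165 ]
kblob [  5   6  13  11 107] [0.6297 0.1968 0.165 ]
```

```bash
cat >> h.py <<'E'
from scipy.spatial.transform import Rotation as Ro
def plan(*wps):
    """wps: (x,y,z,theta) theta = world angle of tool y, tool down"""
    o=robot.get_obs(); R0=Ro.from_quat(o['tool_rot']); p=np.array(o['position'])
    print('t',round(o['time'],2),'pos',np.round(p,4),'w',round(o['grip_width'],4),'F',np.round(o['ft_force'],1),'q',np.round(o['q'],2))
    for x,y,z,th in wps:
        c,s=np.cos(th),np.sin(th)
        Rt=Ro.from_matrix(np.array([[-s,c,0],[c,s,0],[0,0,-1]]).T)
        print('cm',np.round(R0.inv().apply(np.array([x,y,z])-p)*100,2),'turn',np.round((R0.inv()*Rt).as_rotvec(),3))
E
python3 -c "
from h import *
plan((.50,.2,.22,.105),(.445,-.2265,.2,.105),(.445,-.2265,.12,.105))"
```

```text
t 0.2 pos [0.2703 0.563  0.2219] w 0.0869 F [-0.   0.6 -1.1] q [ 0.94  0.53  1.43  0.    1.18 -0.18]
cm [-36.42 -22.78   0.21] turn [-1.000e-03  0.000e+00  1.018e+00]
cm [-49.93 -63.6    2.26] turn [-1.000e-03  0.000e+00  1.018e+00]
cm [-49.93 -63.59  10.26] turn [-1.000e-03  0.000e+00  1.018e+00]
```

Call:
{"name": "play_rows", "arguments": {
  "gripper": [-1,-1,-1,-1,-1,-1,-1,-1,-0.3,-0.3,-0.3,-0.3],
  "delta_pos": [
    [-5,-3,0],
    [-10,-6.5,0],
    [-16,-10,0],
    [-22,-14,0],
    [-28,-18,0],
    [-33,-21,0],
    [-36.4,-22.8,0],
    [-38,-27.6,0.2],
    [-39.8,-33,0.5],
    [-41.6,-38.6,0.8],
    [-43.6,-44.4,1],
    [-45.3,-49.7,1.3]
  ],
  "turn": [
    [0,0,0.1],
    [0,0,0.2],
    [0,0,0.3],
    [0,0,0.4],
    [0,0,0.5],
    [0,0,0.6],
    [0,0,0.7],
    [0,0,0.8],
    [0,0,0.9],
    [0,0,1.018],
    [0,0,1.018],
    [0,0,1.018]
  ]
}}

```text
time: 1.7
position: [0.4635, -0.0828, 0.2096]
tool_rot: [0.669, 0.743, 0.0, 0.0]
ft_force: [1.1, 0.9, -0.6]
grip_width: 0.059
grip_force: 0.0
```

```bash
python3 -c "
from h import *
plan((.445,-.2265,.12,.105))"
```

```text
t 1.7 pos [ 0.4635 -0.0828  0.2096] w 0.059 F [ 1.1  0.9 -0.6] q [-0.41  0.34  1.82 -0.    0.98 -0.52]
cm [-14.09  -3.34   8.97] turn [ 0.001  0.    -0.   ]
```

Call:
{"name": "play_rows", "arguments": {
  "gripper": [-0.3,-0.3,-0.3,-0.3,-0.3,-0.3],
  "delta_pos": [
    [-5,-1.1,2],
    [-9.5,-2.2,4.5],
    [-14.1,-3.34,7.5],
    [-14.1,-3.34,9],
    [-14.1,-3.34,9],
    [-14.1,-3.34,9]
  ],
  "turn": [
    [0,0,0],
    [0,0,0],
    [0,0,0],
    [0,0,0],
    [0,0,0],
    [0,0,0]
  ]
}}

```text
time: 2.45
position: [0.4455, -0.2242, 0.12]
tool_rot: [0.669, 0.743, 0.0, 0.0]
ft_force: [0.9, 0.1, 0.2]
grip_width: 0.0566
grip_force: 0.0
```

```bash
python3 - <<'E'
from h import *
plan((.445,-.2265,.06,.105),(.445,-.2265,.014,.105))
c=cam('top'); s=cam('side')
a=cv2.resize(c['color'][240:320,370:490],None,fx=5,fy=5)
b=cv2.resize(s['color'][320:480,230:390],(400,400))
cv2.imwrite('pics/g.png',np.hstack([a,b])[:,:,::-1][:, :])if a.shape[0]==b.shape[0] else print('x')
E
```

```text
t 2.45 pos [ 0.4455 -0.2242  0.12  ] w 0.0566 F [0.9 0.1 0.2] q [-0.69  0.52  1.84  0.    0.78 -0.8 ]
cm [-0.22 -0.08  6.  ] turn [0.    0.    0.001]
cm [-0.22 -0.08 10.6 ] turn [0.    0.    0.001]
```

View pics/g.png

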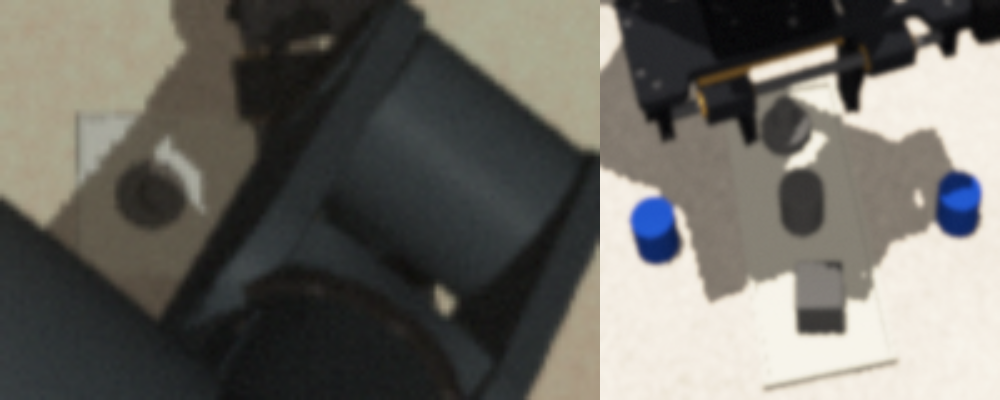

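The close look (side part on the right) shows the fingertips at about (310,370) in full-image pixels. The plug is upright between the stepped plug and the block, in the arm's shadow. I'll check the fingertip position against the projection of the TCP.

```bash
python3 - <<'E'
from h import *
s=cam('side'); print(proj(s,[.4455,-.2242,.12]),proj(s,[.445,-.2265,.044]),proj(s,[.445,-.2265,.004]))
# plug silhouette in shadow
g=s['color'][380:430,285:340].astype(int).sum(2); m=(g<210).astype(np.uint8)
n,l,st,ce=cv2.connectedComponentsWithStats(m); print([(st[i]+[285,380,0,0,0],ce[i]+[285,380]) for i in range(1,n) if st[i,4]>50])
E
```

```text
[309.46426625 365.18595615] [310.76993092 391.87072255] [311.4047419  403.95177687]
[(array([302, 388,  17,  26, 361]), array([310.25484765, 400.6565097 ]))]
```

Call:
{"name": "play_rows", "arguments": {
  "gripper": [-0.3,-0.3,-0.3,-0.3,-0.3,0.6,0.6,0.6,0.6,0.6],
  "delta_pos": [
    [-0.25,-0.1,2.5],
    [-0.25,-0.1,5],
    [-0.25,-0.1,7.5],
    [-0.25,-0.1,9.5],
    [-0.25,-0.1,10.6],
    [-0.25,-0.1,10.6],
    [-0.25,-0.1,10.6],
    [-0.25,-0.1,10.6],
    [-0.25,-0.1,10.6],
    [-0.25,-0.1,10.6]
  ],
  "turn": [
    [0,0,0],
    [0,0,0],
    [0,0,0],
    [0,0,0],
    [0,0,0],
    [0,0,0],
    [0,0,0],
    [0,0,0],
    [0,0,0],
    [0,0,0]
  ],
  "squeeze": 12
}}

```text
time: 3.85
position: [0.4449, -0.2273, 0.0142]
tool_rot: [0.669, 0.743, 0.0, 0.001]
ft_force: [-0.2, 1.4, 5.7]
grip_width: 0.0297
grip_force: 12.0
```

Call:
{"name": "play_rows", "arguments": {
  "gripper": [0.6,0.6,0.6,0.6,0.6,0.6],
  "delta_pos": [
    [0,0,-2],
    [0,0,-5],
    [0,0,-9],
    [0,0,-13],
    [0,0,-15.8],
    [0,0,-15.8]
  ],
  "turn": [
    [0,0,0],
    [0,0,0],
    [0,0,0],
    [0,0,0],
    [0,0,0],
    [0,0,0]
  ]
}}

```text
time: 4.6
position: [0.4456, -0.2279, 0.1734]
tool_rot: [0.669, 0.743, 0.0, 0.003]
ft_force: [-0.1, 0.4, -1.7]
grip_width: 0.0294
grip_force: 12.0
```

```bash
python3 -c "
from h import *
plan((.55,-.1,.172,.105),(.6475,.014,.172,.105))"
```

```text
t 4.6 pos [ 0.4456 -0.2279  0.1734] w 0.0294 F [-0.1  0.4 -1.7] q [-0.7   0.43  1.8   0.    0.91 -0.8 ]
cm [11.63 11.72  0.14] turn [0.004 0.004 0.   ]
cm [21.94 22.61  0.14] turn [0.004 0.004 0.   ]
```

Call:
{"name": "play_rows", "arguments": {
  "gripper": [0.6,0.6,0.6,0.6,0.6,0.6,0.6,0.6,0.6,0.6,0.6],
  "delta_pos": [
    [1.5,1.5,0],
    [4,4.1,0],
    [7,7.2,0],
    [10,10.3,0],
    [13,13.4,0],
    [16,16.5,0],
    [19,19.6,0],
    [21,21.6,0],
    [21.95,22.6,0],
    [21.95,22.6,0],
    [21.95,22.6,0]
  ],
  "turn": [
    [0,0,0],
    [0,0,0],
    [0,0,0],
    [0,0,0],
    [0,0,0],
    [0,0,0],
    [0,0,0],
    [0,0,0],
    [0,0,0],
    [0,0,0],
    [0,0,0]
  ]
}}

```text
time: 5.98
position: [0.6452, 0.014, 0.1709]
tool_rot: [0.669, 0.743, -0.001, -0.001]
ft_force: [-0.5, -0.3, -0.2]
grip_width: 0.0297
grip_force: 12.0
```

```bash
python3 - <<'E'
from h import *
plan((.6475,.014,.085,.105),(.6475,.014,.066,.105))
s=cam('side'); cv2.imwrite('pics/p.png',cv2.resize(s['color'][120:350,250:450],None,fx=2.6,fy=2.6,interpolation=cv2.INTER_CUBIC)[:,:,::-1])
E
```

```text
t 5.97 pos [0.6452 0.014  0.1709] w 0.0297 F [-0.5 -0.3 -0.2] q [-0.15  0.61  1.43 -0.    1.1  -0.25]
cm [-0.02  0.24  8.59] turn [-0.002  0.    -0.001]
cm [-0.02  0.25 10.49] turn [-0.002  0.    -0.001]
```

View pics/p.png

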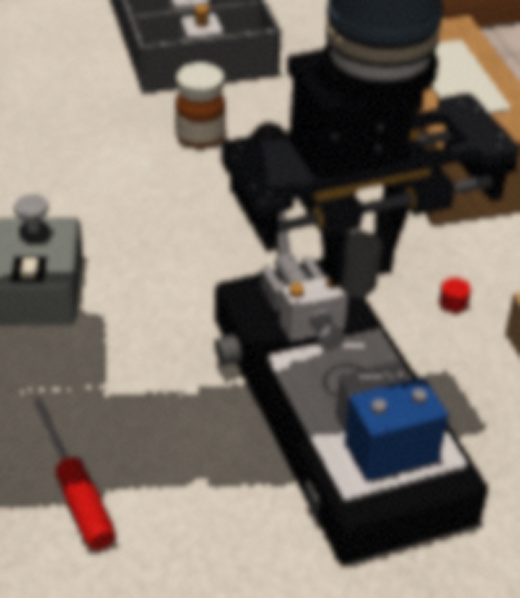

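Plug held upright, about (360,262) in the crop; circle at (350,383). I'll compare it with the projections.

```bash
python3 - <<'E'
from h import *
s=cam('side');P=lambda x:np.round((proj(s,x)-[250,120])*2.6,1)
print('held plug mid',P([.6452,.014,.181]),'bottom',P([.6452,.014,.161]),'mark',P([.648,.0145,.055]),P([.643,.0145,.055]),P([.648,.0095,.055]))
E
```

```text
held plug mid [357.9 258.9] bottom [355.7 279.6] mark [348.2 378.5] [342.2 379.5] [350.1 382.9]
```

Call:
{"name": "play_rows", "arguments": {
  "gripper": [0.6,0.6,0.6,0.6,0.6,0.6,0.6,0.6],
  "delta_pos": [
    [0,0.2,2],
    [0,0.25,4.5],
    [0,0.25,6.5],
    [0,0.25,8.2],
    [0,0.25,9.3],
    [0,0.25,10],
    [0,0.25,10.4],
    [0,0.25,10.4]
  ],
  "turn": [
    [0,0,0],
    [0,0,0],
    [0,0,0],
    [0,0,0],
    [0,0,0],
    [0,0,0],
    [0,0,0],
    [0,0,0]
  ]
}}

```text
time: 7.08
position: [0.6489, 0.0151, 0.0677]
tool_rot: [0.669, 0.743, 0.0, 0.0]
ft_force: [0.2, -0.4, -0.4]
grip_width: 0.0295
grip_force: 12.0
```

Call:
{"name": "play_rows", "arguments": {
  "gripper": [0.6,0.6,0.6],
  "delta_pos": [
    [0,-0.05,0.15],
    [0,-0.1,0.2],
    [0,-0.1,0.2]
  ],
  "turn": [
    [0,0,0],
    [0,0,0],
    [0,0,0]
  ]
}}

```text
time: 7.45
position: [0.6478, 0.015, 0.0658]
tool_rot: [0.669, 0.743, 0.0, 0.0]
ft_force: [-0.2, 0.4, -0.5]
grip_width: 0.0299
grip_force: 12.0
```

Call:
{"name": "play_rows", "arguments": {
  "gripper": [0.3,0.1,-0.1,-0.3,-0.3,-0.3,-0.3,-0.3,-0.3,-0.3,-0.3],
  "delta_pos": [
    [0,0,0.05],
    [0,0,0.05],
    [0,0,0.05],
    [0,0,0.05],
    [0,0,0],
    [0,0,-2],
    [0,0,-5],
    [0,0,-8],
    [0,0,-11],
    [0,0,-14],
    [0,0,-14]
  ],
  "turn": [
    [0,0,0],
    [0,0,0],
    [0,0,0],
    [0,0,0],
    [0,0,0],
    [0,0,0],
    [0,0,0],
    [0,0,0],
    [0,0,0],
    [0,0,0],
    [0,0,0]
  ]
}}

```text
time: 8.82
position: [0.65, 0.0148, 0.21]
tool_rot: [0.669, 0.743, 0.002, 0.003]
ft_force: [0.2, -1.1, 0.2]
grip_width: 0.0564
grip_force: 0.0
```

```bash
python3 - <<'E'
from h import *
plan((.629,.27,.2,.105),(.629,.27,.15,.105))
s=cam('side'); c=cam('top'); cv2.imwrite('pics/q.png',np.hstack([cv2.resize(s['color'][180:330,310:460],(400,400)),cv2.resize(c['color'][160:240,260:340],(400,400))])[:,:,::-1])
E
```

```text
t 8.82 pos [0.65   0.0148 0.21  ] w 0.0564 F [ 0.2 -1.1  0.2] q [-0.15  0.57  1.39  0.    1.18 -0.25]
cm [25.6   0.58  0.95] turn [0.008 0.002 0.   ]
cm [25.61  0.54  5.95] turn [0.008 0.002 0.   ]
```

View pics/q.png

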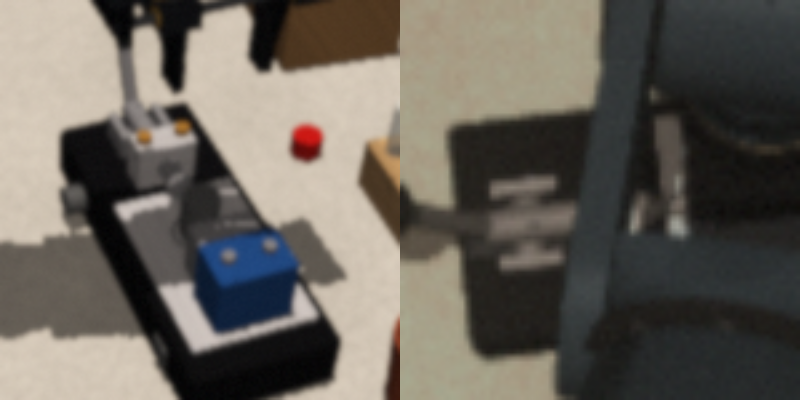

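The plug is standing inside the circle between the jaws, seen at (205,210) in the left half. Next is the lever: I'll grip the knob across tester x and carry it along its arc.

Call:
{"name": "play_rows", "arguments": {
  "gripper": [-0.8,-0.8,-0.8,-0.8,-0.8,-0.8,-0.8,-0.8,-0.8],
  "delta_pos": [
    [4,0,0],
    [9,-0.1,0],
    [14,-0.15,0],
    [18.4,-0.15,0],
    [18.4,-0.15,0],
    [18.4,-0.15,2],
    [18.4,-0.15,4.5],
    [18.4,-0.15,6.4],
    [18.4,-0.15,6.4]
  ],
  "turn": [
    [0,0,0],
    [0,0,0],
    [0,0,0],
    [0,0,0],
    [0,0,0],
    [0,0,0],
    [0,0,0],
    [0,0,0],
    [0,0,0]
  ]
}}

```text
time: 10.05
position: [0.6255, 0.1968, 0.139]
tool_rot: [0.669, 0.743, -0.002, -0.002]
ft_force: [0.0, 0.8, 0.9]
grip_width: 0.078
grip_force: 0.0
```

```bash
python3 - <<'E'
from h import *
plan((.629,.1975,.146,.105))
s=cam('side');o=robot.get_obs();print(proj(s,np.array(o['position'])+[0,0,.019]))
cv2.imwrite('pics/k.png',cv2.resize(s['color'][120:320,290:440],None,fx=3,fy=3,interpolation=cv2.INTER_CUBIC)[:,:,::-1])
E
```

```text
t 10.05 pos [0.6255 0.1968 0.139 ] w 0.078 F [0.  0.8 0.9] q [ 0.13  0.67  1.42 -0.    1.06  0.03]
cm [ 0.03  0.35 -0.7 ] turn [-0.005  0.    -0.001]
[352.67036263 175.21582515]
```

View pics/k.png

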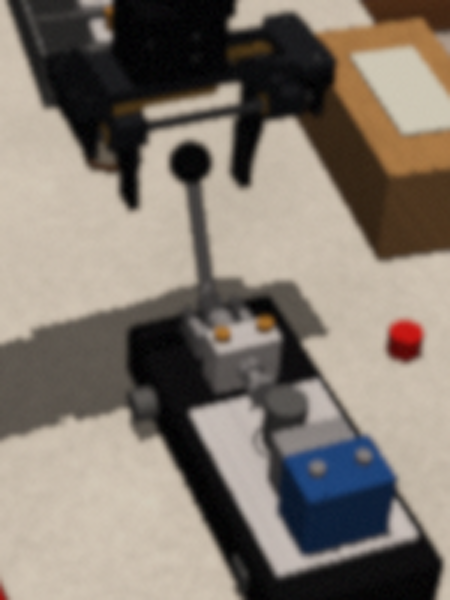

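```bash
python3 - <<'E'
from h import *
s=cam('side');P=lambda x:np.round((proj(s,x)-[290,120])*3,1)
m=np.array([.648,.0145,.055]);print('mark',P(m),'plugtop',P(m+[0,0,.04]),'ring',[P(m+[.019*np.cos(a),.019*np.sin(a),0]) for a in np.arange(0,6.2,.785)])
g=s['color'];hs=g[240:275,370:400].astype(int).sum(2);print(hs[::3,::2])
E
```

```text
mark [281.8 436.7] plugtop [286.3 395.2] ring [array([308.1, 432.3]), array([294.3, 420.1]), array([273.5, 417.7]), array([257.4, 426.3]), array([255.3, 441.2]), array([268.9, 453.8]), array([290.3, 456.4]), array([306.5, 447.4])]
[[287 312 331 273 252 255 206  71  43  44  35  84 345 542 564]
 [254 266 308 251 242 249 178  52  33  49  37  45  90 345 539]
 [210 211 339 341 319 264 133  54  53  83 158 232 308 298 399]
 [156 193 249 203 185 206 214 231 237 333 455 534 552 527 323]
 [351 371 208 174 202 252 254 254 254 255 274 420 547 558 525]
 [560 524 351 290 189 231 250 261 256 255 255 352 534 552 561]
 [555 552 551 505 241 117 169 194 199 184 152 347 533 539 538]
 [543 553 553 461 166 107 117 125 142 180 220 376 430 420 407]
 [550 540 463 372 149 179 302 362 375 387 391 395 401 391 400]
 [557 538 432 442 215 159 324 396 399 399 407 404 400 386 375]
 [552 549 511 423 382 185 187 342 384 354 324 285 262 236 227]
 [559 555 548 529 465 220 140 166 215 221 223 231 281 295 247]]
```

Call:
{"name": "play_rows", "arguments": {
  "gripper": [-0.8,-0.4,0.0,0.4,0.6,0.6],
  "delta_pos": [
    [0,0,-0.6],
    [0,0,-0.6],
    [0,0,-0.6],
    [0,0,-0.6],
    [0,0,-0.6],
    [0,0,-0.6]
  ],
  "turn": [
    [0,0,0],
    [0,0,0],
    [0,0,0],
    [0,0,0],
    [0,0,0],
    [0,0,0]
  ],
  "squeeze": 30
}}

```text
time: 10.9
position: [0.6269, 0.1979, 0.1474]
tool_rot: [0.669, 0.743, -0.0, -0.0]
ft_force: [-0.4, 0.5, 0.1]
grip_width: 0.0358
grip_force: 0.0
```

Call:
{"name": "play_rows", "arguments": {
  "gripper": [0.6,0.6,0.6],
  "delta_pos": [
    [0,0,0],
    [0,0,0],
    [0,0,0]
  ],
  "turn": [
    [0,0,0],
    [0,0,0],
    [0,0,0]
  ]
}}

```text
time: 11.28
position: [0.6281, 0.198, 0.1475]
tool_rot: [0.669, 0.743, 0.001, 0.001]
ft_force: [4.5, 1.4, -4.0]
grip_width: 0.0305
grip_force: 30.0
```

Call:
{"name": "play_rows", "arguments": {
  "gripper": [0.6,0.6,0.6,0.6,0.6,0.6],
  "delta_pos": [
    [-1,0,-0.45],
    [-2.1,0,-0.82],
    [-3.2,0,-1.1],
    [-4.3,0,-1.33],
    [-5.4,0,-1.45],
    [-6.5,0,-1.49]
  ],
  "turn": [
    [0,0,0],
    [0,0,0],
    [0,0,0],
    [0,0,0],
    [0,0,0],
    [0,0,0]
  ]
}}

```text
time: 12.02
position: [0.6348, 0.1351, 0.1628]
tool_rot: [0.669, 0.743, 0.002, -0.0]
ft_force: [4.2, 4.6, -3.1]
grip_width: 0.0306
grip_force: 30.0
```

Call:
{"name": "play_rows", "arguments": {
  "gripper": [0.6,0.6,0.6,0.6,0.6,0.6,0.6,0.6,0.6,0.6],
  "delta_pos": [
    [-1.1,0,0.05],
    [-2.2,0,0.16],
    [-3.3,0,0.37],
    [-4.4,0,0.66],
    [-5.3,0,0.97],
    [-6.0,0,1.25],
    [-6.5,0,1.49],
    [-6.8,0,1.6],
    [-6.8,0,1.6],
    [-6.8,0,1.6]
  ],
  "turn": [
    [0,0,0],
    [0,0,0],
    [0,0,0],
    [0,0,0],
    [0,0,0],
    [0,0,0],
    [0,0,0],
    [0,0,0],
    [0,0,0],
    [0,0,0]
  ]
}}

```text
time: 13.28
position: [0.6421, 0.0676, 0.1489]
tool_rot: [0.669, 0.743, 0.003, 0.0]
ft_force: [0.9, 3.9, 6.8]
grip_width: 0.0305
grip_force: 30.1
```

```bash
python3 - <<'E'
from h import *
plan((.629,.1975,.146,.105))
s=cam('side')
cv2.imwrite('pics/l.png',cv2.resize(s['color'][150:320,310:440],None,fx=3.5,fy=3.5,interpolation=cv2.INTER_CUBIC)[:,:,::-1])
E
```

```text
t 13.28 pos [0.6421 0.0676 0.1489] w 0.0305 F [0.9 3.9 6.8] q [-0.07  0.64  1.45  0.    1.05 -0.18]
cm [13.05  0.05  0.33] turn [ 0.004 -0.003 -0.   ]
```

View pics/l.png

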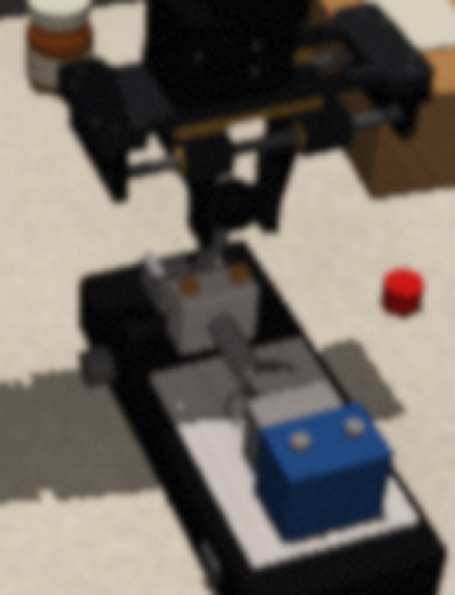

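The lever is over the ram (knob at (237,203)) and the ram is extended to about (255,380). The plug itself is hard to make out in the shadow beside the anvil, so I'll check pixel values.

```bash
python3 - <<'E'
from h import *
s=cam('side');g=s['color'].astype(int).sum(2)
print('cols',list(range(368,410,2)))
for v in range(240,284,2): print(v,g[v,368:410:2])
m=np.array([.648,.0145,.055]);ya=np.array([-.105,.9945,0])
for n,d,h in(('plugtop',-.014,.04),('plugbot',-.014,0),('foot c',-.014+.015,.015),('anvil top',-.029,.055),('anvil bot',-.029,0)): print(n,proj(s,m+ya*d+[0,0,h])+[1.2,1.5])
xa=np.array([.9945,.105,0])
print('plugtop L/R',[proj(s,m+ya*-.014+xa*e+[0,0,.04])+[1.2,1.5] for e in(-.015,.015)])
E
```

```text
cols [368, 370, 372, 374, 376, 378, 380, 382, 384, 386, 388, 390, 392, 394, 396, 398, 400, 402, 404, 406, 408]
240 [269 244 213 198 226 264 263 218  57  14  17  24  74 362 561 589 588 582
 574 581 590]
242 [253 191 183 184 180 237 266 200  43  20  16  16  25 145 453 575 583 585
 585 590 597]
244 [245 178 175 185 176 191 249 172  35  20  20  19  19  46 260 536 581 593
 587 581 589]
246 [259 203 168 184 184 172 186 113  33  25  42  71 103 146 172 408 573 595
 583 556 531]
248 [248 213 142 175 180 178 145  83 109 152 188 218 245 251 234 201 486 501
 433 347 323]
250 [108  88  92 163 174 182 170 178 239 254 260 263 261 263 257 200 266 318
 278 276 272]
252 [117 168 196 172 169 184 186 176 207 213 220 238 250 264 268 252 146 184
 263 266 270]
254 [253 262 264 223 172 178 196 172 136 139 142 160 187 239 262 269 220 115
 222 268 273]
256 [267 266 269 257 201 177 226 218 192 210 211 234 225 234 261 267 256 178
 130 241 265]
258 [257 259 265 263 240 188 190 246 263 268 262 265 267 265 256 277 298 284
 145 177 261]
260 [259 257 261 266 256 195 142 203 258 269 271 277 299 298 339 366 396 395
 2
[... 582 characters left out ...]
 503 234 150 141 204 229 232 255 347 366 289 234 228
 230 231 221]
276 [574 580 582 578 570 498 217 153 101 152 225 236 250 338 369 283 236 235
 234 233 227]
278 [577 577 584 577 572 497 196 140  96 109 197 235 230 229 241 225 228 234
 234 228 231]
280 [579 570 582 582 571 520 248 138  89  86 150 225 238 237 233 232 231 235
 237 233 236]
282 [569 577 576 584 578 563 390 155  86  86 103 191 232 232 237 232 232 233
 234 225 214]
plugtop [389.48951295 257.88897114]
plugbot [387.89256099 271.73421301]
foot c [385.48726943 261.65198075]
anvil top [393.27640425 257.57100297]
anvil bot [390.91267879 276.82314827]
plugtop L/R [array([382.5570628 , 259.63046051]), array([396.37190149, 256.16005767])]
```

Pixel values fit the plug standing between foot and anvil: top edge at row 254, dark side at columns 380–382. I'll push slightly further to make sure the lever is on its stop.

Call:
{"name": "play_rows", "arguments": {
  "gripper": [0.6,0.6,0.6,0.6],
  "delta_pos": [
    [-0.3,0,0.15],
    [-0.55,0,0.27],
    [-0.55,0,0.27],
    [-0.55,0,0.27]
  ],
  "turn": [
    [0,0,0],
    [0,0,0],
    [0,0,0],
    [0,0,0]
  ]
}}

```text
time: 13.88
position: [0.6426, 0.0638, 0.147]
tool_rot: [0.669, 0.743, 0.004, -0.001]
ft_force: [-0.2, 7.4, 10.7]
grip_width: 0.0305
grip_force: 30.1
```

Call:
{"name": "play_rows", "arguments": {
  "gripper": [0.6,0.6,0.6,0.6],
  "delta_pos": [
    [-0.3,0,0.15],
    [-0.5,0,0.25],
    [-0.5,0,0.25],
    [-0.5,0,0.25]
  ],
  "turn": [
    [0,0,0],
    [0,0,0],
    [0,0,0],
    [0,0,0]
  ]
}}

```text
time: 14.38
position: [0.6427, 0.0626, 0.1464]
tool_rot: [0.67, 0.743, 0.006, -0.002]
ft_force: [-2.9, 17.2, 19.0]
grip_width: 0.0306
grip_force: 30.1
```

```bash
python3 - <<'E'
from h import *
s=cam('side'); o=robot.get_obs(); p=np.array(o['position'])
g=s['color'][190:230,355:400].astype(int).sum(2); m=(g<60).astype(np.uint8)
st=np.array([.648,.0145,0]);ya=np.array([-.105,.9945,0])
H=st+ya*.119+[0,0,.03]
for a in(.45,-.35,-.40,-.45): print(a,proj(s,H+ya*.15*np.sin(a)+[0,0,.15*np.cos(a)])+[1.2,1.5])
print('grasp',proj(s,p+[0,0,.019])+[1.2,1.5])
for v in range(194,222,2): print(v,s['color'][v,362:394:2].astype(int).sum(1))
E
```

```text
0.45 [354.78244414 174.34241167]
-0.35 [375.87600767 203.82519569]
-0.4 [377.15561003 206.96675951]
-0.45 [378.40274584 210.2185337 ]
grasp [379.40805402 211.74620332]
194 [ 94  56  42  38  43  45  42  76 181 172 143 120 108  96  78  68]
196 [219  82  46  49  47  36  42  45 127 242 286 150  60  41  27  29]
198 [186  84  42  42  34  43  42  69 337 527 518 243  24  27  14  21]
200 [141  88  39  42  43  41  42  85 429 576 551 254  29  33  30  20]
202 [236  71  46  41  36  39  44  72 349 494 522 249  26  26  22  59]
204 [438 123  42  31  28  39  20  23  92 181 323 171  17  32  19 132]
206 [540 262  30  25  19  23  22  27  15  29  47  37  28  25  35 272]
208 [570 348  50   8  20  29  30  16  28  24  29  19  22  28  66 386]
210 [566 367  58  17  30  26  14  17  29  28  29  21  23  22 132 485]
212 [568 353  52  20  19  28  27  23  27  28  17  22  28  34 208 523]
214 [578 333  31  16  22  25  25  29  24  11  47  54  29  28 263 552]
216 [571 344  47  14  22  38  33  23  22 135 305 297  67  37 300 568]
218 [576 456 152  13  29  82  99  56  56 317 542 495 256 232 380 575]
220 [540 495 218  22  35  99 125  60  48 233 519 568 523 529 541 578]
```

Force climbed to about 25 N over only 1 mm, so the lever is at its stop. Now I'll carry it back along the arc.

Call:
{"name": "play_rows", "arguments": {
  "gripper": [0.6,0.6,0.6,0.6,0.6,0.6,0.6,0.6,0.6,0.6,0.6,0.6],
  "delta_pos": [
    [1.3,0,-0.63],
    [2.3,0,-1.08],
    [3.4,0,-1.47],
    [4.5,0,-1.77],
    [5.6,0,-1.96],
    [6.7,0,-2.08],
    [7.9,0,-2.12],
    [9,0,-2.08],
    [10.1,0,-1.96],
    [11.2,0,-1.77],
    [12.3,0,-1.45],
    [13.3,0,-1.08]
  ],
  "turn": [
    [0,0,0],
    [0,0,0],
    [0,0,0],
    [0,0,0],
    [0,0,0],
    [0,0,0],
    [0,0,0],
    [0,0,0],
    [0,0,0],
    [0,0,0],
    [0,0,0],
    [0,0,0]
  ]
}}

```text
time: 15.92
position: [0.6292, 0.187, 0.151]
tool_rot: [0.669, 0.743, 0.0, 0.001]
ft_force: [6.3, -1.1, -6.8]
grip_width: 0.0305
grip_force: 30.0
```

Call:
{"name": "play_rows", "arguments": {
  "gripper": [0.6,0.6,0.6,0.3,0.1,-0.1,-0.3,-0.5,-0.7,-0.8,-0.8,-0.8],
  "delta_pos": [
    [0.6,0,0.25],
    [1.05,0,0.45],
    [1.05,0,0.45],
    [1.05,0,0.45],
    [1.05,0,0.45],
    [1.05,0,0.45],
    [1.05,0,0.45],
    [1.05,0,0.45],
    [1.05,0,0.45],
    [1.05,0,-2],
    [1.05,0,-5],
    [1.05,0,-7]
  ],
  "turn": [
    [0,0,0],
    [0,0,0],
    [0,0,0],
    [0,0,0],
    [0,0,0],
    [0,0,0],
    [0,0,0],
    [0,0,0],
    [0,0,0],
    [0,0,0],
    [0,0,0],
    [0,0,0]
  ]
}}

```text
time: 17.42
position: [0.6274, 0.1981, 0.2235]
tool_rot: [0.669, 0.743, 0.001, 0.0]
ft_force: [0.8, 0.2, -0.7]
grip_width: 0.0782
grip_force: 0.0
```

```bash
python3 - <<'E'
from h import *
plan((.4295,.257,.2,.105),(.4295,.257,.11,.105))
s=cam('side');g=s['color'].astype(int).sum(2)
m=(g[160:190,335:375]<60).astype(np.uint8);n,l,st,ce=cv2.connectedComponentsWithStats(m);print([(ce[i]+[335,160],st[i]) for i in range(1,n) if st[i,4]>40])
print('cols',list(range(368,410,2)))
for v in range(244,284,2): print(v,g[v,368:410:2])
E
```

```text
t 17.43 pos [0.6274 0.1981 0.2235] w 0.0782 F [ 0.8  0.2 -0.7] q [ 0.14  0.57  1.34 -0.    1.22  0.03]
cm [  7.94 -19.07   2.32] turn [ 0.001 -0.     0.   ]
cm [  7.94 -19.08  11.32] turn [ 0.001 -0.     0.   ]
[(array([353.0212766 , 173.90425532]), array([13,  9, 11, 11, 94], dtype=int32))]
cols [368, 370, 372, 374, 376, 378, 380, 382, 384, 386, 388, 390, 392, 394, 396, 398, 400, 402, 404, 406, 408]
244 [239 217 248 345 298 275 256 165  49  41  43  41  47  70 251 507 557 565
 560 555 557]
246 [244 212 212 335 336 321 265 126  46  61  91 156 231 309 296 403 541 572
 569 557 561]
248 [231 213 211 294 245 206 188 173 235 319 405 454 509 532 486 266 472 558
 563 557 559]
250 [110 103 170 205 183 171 187 385 510 526 536 538 549 547 543 416 302 514
 558 560 560]
252 [248 348 367 204 167 172 252 474 505 467 468 479 522 545 554 523 306 391
 544 561 560]
254 [517 539 513 300 210 229 305 392 324 285 283 306 382 500 547 549 460 255
 464 555 558]
256 [548 552 524 431 431 434 447 313 257 245 251 252 263 368 521 555 538 376
 295 505 546]
258 [542 552 548 543 537 536 437 259 254 256 251 254 256 28
[... 423 characters left out ...]
3 293 277 388 402 400 395 381 373 334 319 276 250
 231 226 220]
270 [555 549 547 510 427 462 258 186 336 378 351 317 282 255 235 224 220 214
 217 221 254]
272 [555 552 545 541 496 426 219 146 224 257 244 225 218 232 243 219 215 215
 216 217 230]
274 [548 551 547 544 531 478 217 137 136 189 215 216 243 323 341 271 221 216
 214 216 205]
276 [547 554 551 549 538 470 203 134 105 145 204 212 233 321 349 267 217 214
 218 215 213]
278 [544 549 557 548 542 471 183 132  90 100 181 222 212 215 228 215 218 214
 217 222 225]
280 [549 545 554 552 546 492 237 132  88  82 138 211 223 219 220 221 221 219
 220 221 219]
282 [539 546 546 559 549 535 371 148  87  81  95 183 221 224 220 218 219 220
 218 219 201]
```

The knob is back at its rest pixel (353,174) and the plug is standing by the anvil. Next is the plunger, with shut fingers.

Call:
{"name": "play_rows", "arguments": {
  "gripper": [1,1,1,1,1,1,1,1,1,1,1],
  "delta_pos": [
    [1.5,-3.5,0],
    [3.5,-8.3,0],
    [5.5,-13,0],
    [7.2,-17,1],
    [8,-19,3],
    [8,-19,6],
    [8,-19,9],
    [8,-19,11],
    [8,-19,12],
    [8,-19,12.4],
    [8,-19,12.4]
  ],
  "turn": [
    [0,0,0],
    [0,0,0],
    [0,0,0],
    [0,0,0],
    [0,0,0],
    [0,0,0],
    [0,0,0],
    [0,0,0],
    [0,0,0],
    [0,0,0],
    [0,0,0]
  ]
}}

```text
time: 18.85
position: [0.43, 0.2576, 0.0983]
tool_rot: [0.669, 0.743, 0.0, 0.0]
ft_force: [-0.2, 0.1, -0.4]
grip_width: 0.0005
grip_force: 0.0
```

```bash
python3 - <<'E'
from h import *
plan((.43,.258,.09,.105),(.43,.258,.072,.105))
s=cam('side');print(proj(s,[.43,.258,.09])+[1.2,1.5])
cv2.imwrite('pics/r.png',cv2.resize(s['color'][140:260,200:340],None,fx=4,fy=4,interpolation=cv2.INTER_CUBIC)[:,:,::-1])
E
```

```text
t 18.85 pos [0.43   0.2576 0.0983] w 0.0005 F [-0.2  0.1 -0.4] q [ 0.32  0.56  1.85 -0.    0.73  0.21]
cm [0.04 0.01 0.83] turn [ 0.001 -0.     0.   ]
cm [0.04 0.01 2.63] turn [ 0.001 -0.     0.   ]
[263.73607874 197.81549173]
```

View pics/r.png

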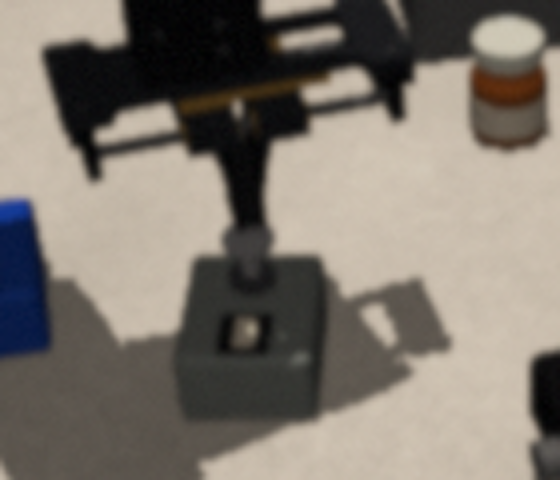

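The fingertips (248,228) are right over the plunger head (248,240), so I'll press.

Call:
{"name": "play_rows", "arguments": {
  "gripper": [1,1,1,1,1,1,1,1],
  "delta_pos": [
    [0,0,0.8],
    [0,0,1.3],
    [0,0,1.8],
    [0,0,2.2],
    [0,0,2.5],
    [0,0,2.7],
    [0,0,2.7],
    [0,0,2.7]
  ],
  "turn": [
    [0,0,0],
    [0,0,0],
    [0,0,0],
    [0,0,0],
    [0,0,0],
    [0,0,0],
    [0,0,0],
    [0,0,0]
  ]
}}

```text
time: 19.9
position: [0.4299, 0.2576, 0.0741]
tool_rot: [0.669, 0.743, 0.001, 0.001]
ft_force: [-3.7, -2.0, 29.2]
grip_width: 0.0
grip_force: 14.4
```

Call:
{"name": "play_rows", "arguments": {
  "gripper": [1,1,1,1,1,1,1],
  "delta_pos": [
    [0,0,-0.5],
    [0,0,-1.5],
    [0,0,-3],
    [0,0,-6],
    [0,0,-10],
    [0,0,-12],
    [0,0,-12]
  ],
  "turn": [
    [0,0,0],
    [0,0,0],
    [0,0,0],
    [0,0,0],
    [0,0,0],
    [0,0,0],
    [0,0,0]
  ]
}}

```text
time: 20.78
position: [0.4306, 0.2579, 0.1926]
tool_rot: [0.669, 0.743, 0.002, 0.001]
ft_force: [-0.1, -0.2, -0.1]
grip_width: 0.0005
grip_force: 0.0
```

```bash
python3 - <<'E'
from h import *
s=cam('side');g=s['color'].astype(int).sum(2)
print(robot.get_obs()['position'])
for v in range(248,268,2): print(v,g[v,374:404:2])
m=(g[160:190,335:375]<60).astype(np.uint8);print(cv2.connectedComponentsWithStats(m)[3]+[335,160])
print(robot.hand_in())
E
```

```text
[0.42967475 0.2575347  0.19139236]
248 [296 244 208 183 178 233 320 396 452 507 524 486 266 465 554]
250 [206 181 171 190 380 508 520 537 537 546 548 540 418 300 507]
252 [206 166 170 253 467 502 462 461 483 519 544 547 517 304 391]
254 [304 208 228 300 389 326 276 280 299 379 496 541 549 461 254]
256 [427 430 438 439 306 248 249 246 255 261 363 511 548 539 377]
258 [541 538 531 432 255 250 250 251 248 250 282 477 529 521 450]
260 [552 532 467 341 208 242 248 254 255 279 292 415 430 425 398]
262 [529 448 457 323 155 229 281 324 339 367 372 386 386 386 389]
264 [459 454 527 366 291 356 376 384 387 389 386 389 392 395 391]
266 [417 500 537 345 348 393 393 390 395 395 396 391 389 381 363]
[[354.61746175 174.53105311]
 [353.03370787 174.11235955]]
the job is handed in; nothing more can be done
None
```

The crush test was run and handed in at about 21 s: the plug was squeezed at the lever's stop and left standing by the anvil, the lever came back to rest, and the plunger was pressed fully down and released. The hand-in returned no verdict, and one picture I viewed was 1000 x 400, over the 800-pixel limit.

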